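# Seat and lock the insert block of a dry-block heater

### The arm

A 6-joint arm with a two-finger parallel gripper is mounted at the origin on the work surface; the furniture and walls round the work are solid. World frame = base frame: x ahead of the robot, y to its left, z up, the work surface at z = 0. Lengths are in m, angles in degrees, forces in N, time in s.
With the tool pointing down it reaches from about 0.35 to 0.975 m from the base axis. Payload 17.4 kg.
Tool frame: the origin (TCP) lies at the very end of the fingers, on their centre line; the grasp point (between the pads) lies 19 mm behind it; z points along the fingers, y is the direction in which the jaws open and shut (so a half turn about z gives the same grasp; the last joint's range is limited). The gripper opens to 85 mm and grips with 20 to 120 N. Pads are 22 mm wide; open, the fingers measure 114 mm over their backs; the gripper's body (76 mm by 85 mm) begins 54 mm behind the grasp point. The pads swing forward as they close: fully open they stand 13 mm farther back than shut.
Start: joints at [-78.14, 6.646, 82.598, -0, 90.757, -2.166], TCP at [0.164, -0.655, 0.194] pointing down, gripper open.
Joint ranges: [-162.19, 162.19], [-47.58, 125.68], [4.15, 143.07], [-65.23, 245.23], [0.69, 171.88], [-170.13, 170.13]. Speed limits (degrees/s): [108.29, 108.29, 127.2, 180, 180, 180].

### API

Orientations are given as [roll, pitch, yaw] about the fixed x, y, z axes, in that order (R = Rz(yaw) Ry(pitch) Rx(roll)).
In Python, from workcell import state, imaging, env gives the robot as it stands.
- The arm moves only by the tool play_rows, never from a script. Its argument "series" is a list of rows, each a list of 5 numbers: the shift along the tool's x, y, z in cm, then the turn about the tool's z in degrees, then the closure in counts, from 0 (fully open) to 255 (shut). In form: [[dx, dy, dz, roll, grip], ...]. A call has 1 to 8 rows; each row shifts and turns the pose as measured when the row begins, along the tool's axes as they then stand; what a row does not reach is not made up. A row lasts 1/10 s, in which the tool goes at most 50 mm and 8.59 degrees, less where a joint would pass 70% of its speed; a pose out of reach is approached as far as the arm can. A call with a gripper value outside its range is refused whole. The fingers move at their own pace and stop on an object; the grip force is fixed at half the most. Time passes only in rows, so rows that do not move let the fingers close. It gives the time, the measured TCP pose, the force and the opening at its end, in the units of the state.
- state(): the state, without advancing time (a new reading comes with each control period).
- imaging.read_camera(name): name is "side" or "top"; returns a dict with "img" (400x640x3 uint8, red, green, blue), "K" (3x3 intrinsics, pixels), "distortion" ([k1, k2, p1, p2, k3] as OpenCV has them; the pictures are not rectified), "rvec" (rotation vector, rad) and "tvec" (3), from world to camera coordinates, as OpenCV has them. Camera axes: x right, y down, z forward; pixel columns grow to the right and rows downward; lengths in m; the calibration is good to about 2 mm. A picture is of the moment at which its call begins. There is no depth.
- env.job_done(): hands the job in, once; it reports no verdict.
The state is a dict: "time": time; "joint_positions": joint angles; "qd": joint speeds; "effort": joint torques, N m; "tcp_pos": TCP position; "orientation": TCP orientation; "ft_force": force on the tool from outside, world axes, zero at the start; "torque": the same for the moment, N m; "grip_width": opening from 0.0 (shut) to 1.0 (fully open).
Only numpy, scipy, OpenCV 4.12 (cv2) and the standard library are available. Lean on these libraries where they do the work, as an engineer would, in place of code of your own. Each camera call takes 0.05 s, during which the arm holds its last target.

### The job

Slide the aluminium insert block along the groove of the dry-block heater until it stands over the well, then press it fully down so that it is flush with the heater's top. Finally slide the orange latch fully across so that it locks the block in, and do not knock over or shift the things standing around.

Things in the scene. Friction and masses are not known exactly. Their poses are not given: they have to be found in the camera images.
- heater: Blue dry-block heater, fixed on the bench, 190 x 124 mm in plan (local x -85 to +105 mm, y -62 to +62 mm). Origin on the bench surface; z up; local +x runs along its groove towards the well. Its flat top is 60 mm above the bench. A raised panel with a display stands behind the well (local x 79.5 to 105 mm), 78 mm above the bench.
- groove_start (a point): Middle of the groove's floor at its open end. The straight groove, 48 mm wide, 4 mm deep, with a dark steel floor 56 mm above the bench, runs from here 111 mm along local +x to the well. The well is as wide as the groove; the raised panel is its far wall, so a block pushed along the groove stops against the panel when it is over the well.
- well_mouth (a point): Middle of the well's mouth, level with the heater's top. The well is a pocket 53 mm (x) by 48 mm (y), 26 mm deep. Sprung steel bars in its two long sides carry a block that is pushed over it, standing about 21 mm proud, and keep it from sinking by itself. A straight push down on the block's middle, 8 to 15 N at first, then a few N, seats it on the floor, where it stays.
- well_seat (a point): The point where the insert block's centre is when the block is fully seated: on the middle of the well (local x 53 mm, y 0 of the heater), 47 mm above the bench. Axes as the heater's.
- insert_centre (a point): Centre (half-way up) of the loose aluminium insert block, 50 mm along its x, 46 mm along y, 26 mm high, 0.1 kg, with six black-looking vial wells in its top. It starts in the groove before the well, its x along the groove, its centre 69 mm above the bench (top 82 mm). Fully seated, its top is level with the heater's top, 60 mm above the bench.
- latch_knob (a point): Middle of the upright orange latch knob (round, 14 mm diameter, 66 to 87 mm above the bench, this point at 76 mm), on the left (local +y) shoulder beside the well. It stands on a flat tongue, 18 mm wide, reaching 16 mm to either side of it along y, underside 62 mm above the bench. Knob axis at local y = 46 mm when open, 30 mm when locked (tongue 9 mm over the block).
- latch (a joint): Travel of the latch towards local -y, in m: 0 fully open, 0.016 fully locked (end stop). It starts between 0 and 0.004, slides against about 1.2 N of friction and stays where it is left. It cannot pass while the block stands proud.
- sample_a: bystander: white bottle with a white cap, 38 mm diameter, 76 mm high, origin under its centre
- sample_b: bystander: white bottle with a white cap, 38 mm diameter, 76 mm high, origin under its centre
- beaker: bystander: clear beaker, 55 mm wide, 70 mm high, origin under its centre
- timer: bystander: flat white timer, 66 x 66 x 18 mm, origin under its centre
- petri: bystander: flat glass dish, 62 mm diameter, 15 mm high, origin under its centre

How it is judged:
By the outcome, as a careful person would: the job done as asked, in the order asked, and still so for the second after the job is handed in, with the robot touching nothing.
It also fails if it takes over 45 s, if anything falls off the work surface, if the arm or the gripper's body presses on something with over 40 N, if the wrist force passes 120 N, or if a joint passes its speed limit or range.

## Working session

There is one attempt and no reset: what is moved stays moved. The work goes in short steps, Python scripts to look and compute and a tool call to move; the robot and the scene stay as the last step left them, time stands still between calls to the robot, and variables do not carry over. Pictures are saved under pics/ and viewed, and the job is handed in when it is done.

Besides the shell and the picture viewer there is one more tool, called after "Request:" as name(argument=value, ...) on one line, values as JSON. play_rows: Moves the arm, as the interface text tells. Its arguments: {"type":"object","properties":{"series":{"type":"array","items":{"type":"array","items":{"type":"number"}}}},"required":["series"]}

```bash
mkdir -p pics; ls; python3 - <<'E'
from workcell import state, imaging, env
import cv2
print(state())
for n in ("side","top"):
    d=imaging.read_camera(n)
    cv2.imwrite(f"pics/{n}0.png",d["img"][:,:,::-1])
    print(n,d["K"],d["distortion"],d["rvec"],d["tvec"])
E
```

```text
pics
{'time': 0.0, 'joint_positions': array([-7.81374856e+01,  6.67420472e+00,  8.26351038e+01, -2.16159725e-03,
        9.07561006e+01, -2.16649706e+00]), 'qd': array([-0.02286971,  0.12279843, -0.01758687,  0.03551218,  0.03066117,
       -0.0687536 ]), 'effort': array([ 1.78441464e-03, -7.31990218e+01, -6.32492352e+01, -3.26470217e-05,
        6.37918100e-03,  1.95444881e-05]), 'tcp_pos': array([ 0.16355324, -0.65465114,  0.19326821]), 'orientation': array([-1.79934556e+02, -3.12797927e-04,  1.40289840e+01]), 'ft_force': array([0.25984414, 1.07487806, 1.00878288]), 'torque': array([-0.01556228,  0.01126245, -0.0221028 ]), 'grip_width': 0.9968898491757773}
side [[469.1894346    0.         318.96486051]
 [  0.         469.1894346  205.33818163]
 [  0.           0.           1.        ]] [-0.08982927  0.          0.          0.          0.        ] [ 2.13054322 -0.08299251  0.06743433] [-0.52863147  0.08226809  1.29076966]
top [[439.69619467   0.         324.66157819]
 [  0.         439.69619467 205.92729426]
 [  0.           0.           1.        ]] [-0.0508162  0.         0.         0.         0.       ] [ 2.10982133 -2.10738439  0.17396038] [-1.00628688e-03  5.35294342e-01  1.18402566e+00]
```

View pics/side0.png

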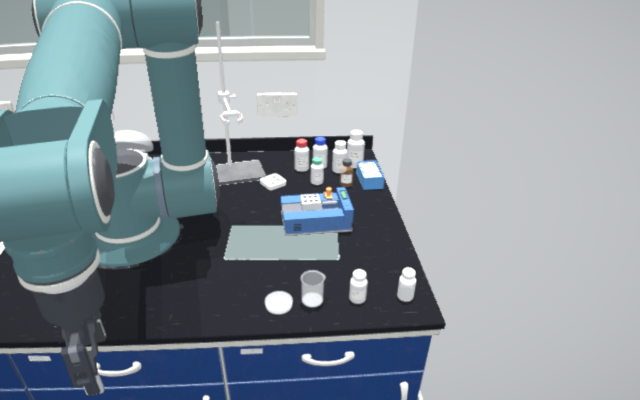

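View pics/top0.png

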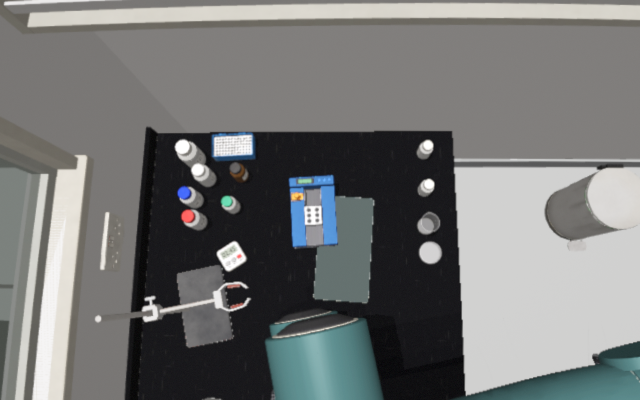

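The heater is at about (313,212) in the top view and (317,210) in the side view, with its panel towards +x. The bystanders are at the right in the top view and at the front in the side view. Next I'll enlarge both crops.

```bash
python3 - <<'E'
import cv2
t=cv2.imread("pics/top0.png")[165:260,270:360]; cv2.imwrite("pics/topc.png",cv2.resize(t,None,fx=6,fy=6,interpolation=cv2.INTER_CUBIC))
t=cv2.imread("pics/side0.png")[180:240,270:365]; cv2.imwrite("pics/sidec.png",cv2.resize(t,None,fx=8,fy=8,interpolation=cv2.INTER_CUBIC))
E
```

```text
(no output)
```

View pics/topc.png

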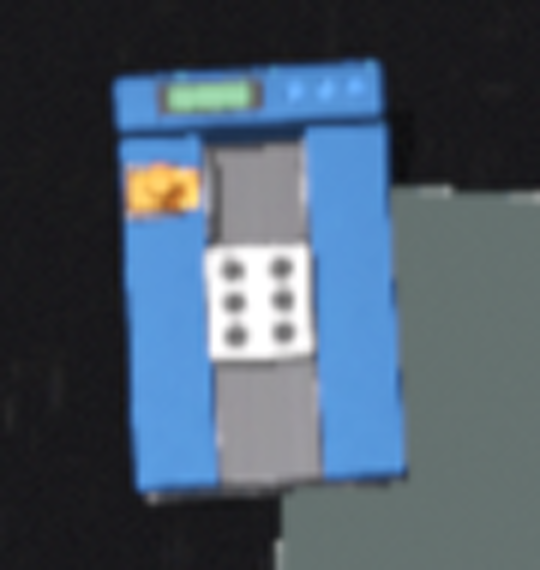

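View pics/sidec.png

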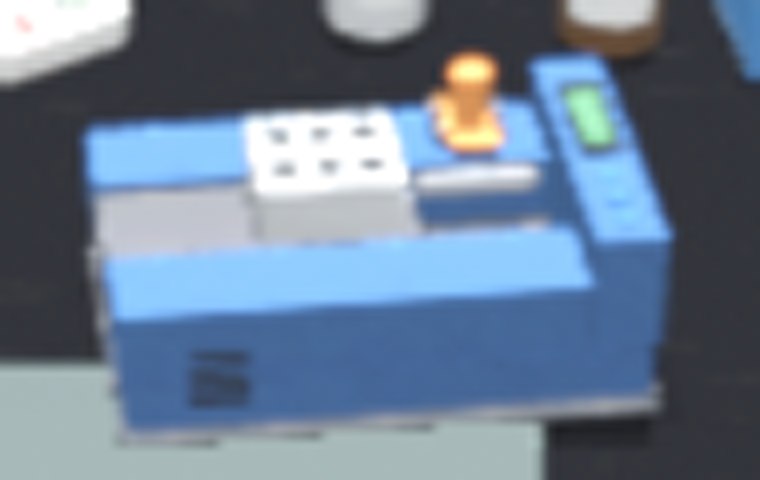

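```bash
cat > h.py <<'E'
import numpy as np, cv2
from scipy.optimize import least_squares
from workcell import state, imaging
def cams():
    return {n:imaging.read_camera(n) for n in("side","top")}
def proj(c,P):
    return cv2.projectPoints(np.asarray(P,float).reshape(-1,3),np.asarray(c["rvec"],float),np.asarray(c["tvec"],float),np.asarray(c["K"],float),np.asarray(c["distortion"],float))[0].reshape(-1,2)
def w(p,L):
    x,y,a=p; c,s=np.cos(a),np.sin(a); L=np.asarray(L,float)/1000
    return np.c_[x+c*L[:,0]-s*L[:,1],y+s*L[:,0]+c*L[:,1],L[:,2]]
E
cat > fit.py <<'E'
from h import *
C=cams()
def up(u,f,o): return (np.array(u,float)+.5)/f-.5+np.array(o)
H=dict(top=([(105,62,78),(105,-62,78),(79.5,-62,78),(79.5,62,78),(-85,62,60),(-85,-62,60)],up([(115,78),(381,62),(384,124),(118,133),(137,490),(406,474)],6,(270,165))),
 side=([(-85,-62,60),(-85,62,60),(105,-62,78),(79.5,-62,78),(79.5,62,78),(105,62,78),(-85,-62,0)],up([(113,320),(86,128),(670,240),(600,240),(530,62),(603,57),(122,432)],8,(270,180))))
bl=[(25,23,82),(25,-23,82),(-25,-23,82),(-25,23,82)]
B=dict(top=(bl,up([(206,246),(309,241),(314,356),(211,361)],6,(270,165))),side=(bl,up([(390,108),(410,188),(255,195),(245,118)],8,(270,180))))
for nm,D in(("heater",H),("block",B)):
    for use in(("top","side"),("top",),("side",)):
        f=lambda p:np.concatenate([(proj(C[n],w(p,D[n][0]))-D[n][1]).ravel() for n in use])
        r=least_squares(f,[.65,0,0]); print(nm,use,np.round(r.x[:2]*1000,1),np.degrees(r.x[2]).round(2)); print(np.round(r.fun.reshape(-1,2),1).tolist())
        if use==("top","side") and nm=="heater":
            p=r.x
p_=p
for n,f,o in(("top",6,(270,165)),("side",8,(270,180))):
    for y in(46,44,42): print(n,y,((proj(C[n],w(p_,[(53,y,87)]))-o+.5)*f-.5).round(0))
E
python3 fit.py
```

```text
heater ('top', 'side') [511.1  31.3] 3.11
[[0.2, -0.6], [0.3, -0.4], [0.2, -1.9], [0.0, -0.9], [-0.3, -0.7], [-0.1, -0.5], [-0.6, -0.8], [-0.4, -0.3], [-0.7, -0.9], [-1.2, -0.3], [-0.2, -0.6], [-0.8, -0.5], [-1.2, 3.2]]
heater ('top',) [508.8  31.3] 3.29
[[0.1, 0.3], [0.1, 0.3], [0.1, -1.1], [-0.1, -0.0], [-0.3, 0.2], [-0.0, 0.3]]
heater ('side',) [513.2  31.4] 2.63
[[-0.0, -1.0], [0.4, -0.5], [-0.1, -0.7], [-0.5, -0.2], [0.8, -0.6], [0.2, -0.4], [-0.6, 3.0]]
block ('top', 'side') [506.1  30.3] 2.6
[[0.5, 0.1], [0.1, 0.2], [-0.0, -1.0], [0.3, -1.0], [-0.8, 0.5], [-1.1, -1.0], [0.3, -0.9], [-0.1, 0.2]]
block ('top',) [505.   30.8] 2.86
[[0.3, 0.6], [-0.2, 0.6], [-0.2, -0.6], [0.1, -0.6]]
block ('side',) [507.2  28.5] 2.14
[[-0.3, 0.9], [-0.7, -0.7], [0.6, -0.6], [0.4, 0.5]]
top 46 [[153. 177.]]
top 44 [[157. 177.]]
top 42 [[162. 177.]]
side 46 [[465.  62.]]
side 44 [[466.  64.]]
side 42 [[467.  67.]]
```

Request:
play_rows(series=[[0,0,0,5.5,255],[0,0,0,5.4,255],[2.1,-4.4,0,0,255],[2.1,-4.4,0,0,255],[2.1,-4.4,0,0,255],[2.1,-4.4,0,0,255],[2.1,-4.4,0,0,255],[2.1,-4.4,0,0,255]])

```text
time: 1.0
tcp_pos: [0.2769, -0.3803, 0.1894]
orientation: [-179.6, 0.1, 2.3]
ft_force: [0.9, 0.2, -0.2]
grip_width: 0.002
```

```bash
sed -i 's/,(-85,-62,0)\],/],/; s/,(122,432)\]/]/' fit.py; python3 fit.py; cat >> h.py <<'E'
from scipy.spatial.transform import Rotation as Ro
import sys
HP=(.5105,.0313,np.radians(3.1))
def togo(loc):
    s=state(); R=Ro.from_euler("xyz",s["orientation"],degrees=True)
    t=w(HP,[loc])[0]; x,y,a=HP
    d=s["tcp_pos"]-[x,y,0]; c,sn=np.cos(a),np.sin(a)
    print("t",round(s["time"],2),"local TCP mm",np.round([1e3*(c*d[0]+sn*d[1]),1e3*(-sn*d[0]+c*d[1]),1e3*d[2]],1),"rpy",np.round(s["orientation"],2),"F",np.round(s["ft_force"],1),"grip",round(s["grip_width"],3))
    print("togo tool cm",np.round(R.inv().apply(t-s["tcp_pos"])*100,2), "turn",round(s["orientation"][2]-np.degrees(a),2))
if __name__=="__main__": togo([float(v) for v in sys.argv[1:4]])
E
python3 h.py -60 0 190
```

```text
heater ('top', 'side') [510.8  30.5] 3.31
[[0.4, -0.4], [0.4, -0.4], [0.4, -1.8], [0.2, -0.7], [0.1, -0.5], [0.3, -0.4], [-0.6, -0.6], [-0.6, -0.1], [-0.7, -0.8], [-1.2, -0.2], [-0.3, -0.5], [-0.9, -0.4]]
heater ('top',) [508.8  31.3] 3.29
[[0.1, 0.3], [0.1, 0.3], [0.1, -1.1], [-0.1, -0.0], [-0.3, 0.2], [-0.0, 0.3]]
heater ('side',) [512.7  27.9] 3.34
[[0.1, -0.1], [0.0, 0.3], [0.1, -0.3], [-0.4, 0.3], [0.4, -0.1], [-0.2, 0.0]]
block ('top', 'side') [506.1  30.3] 2.6
[[0.5, 0.1], [0.1, 0.2], [-0.0, -1.0], [0.3, -1.0], [-0.8, 0.5], [-1.1, -1.0], [0.3, -0.9], [-0.1, 0.2]]
block ('top',) [505.   30.8] 2.86
[[0.3, 0.6], [-0.2, 0.6], [-0.2, -0.6], [0.1, -0.6]]
block ('side',) [507.2  28.5] 2.14
[[-0.3, 0.9], [-0.7, -0.7], [0.6, -0.6], [0.4, 0.5]]
top 46 [[154. 178.]]
top 44 [[159. 178.]]
top 42 [[163. 178.]]
side 46 [[464.  62.]]
side 44 [[465.  65.]]
side 42 [[465.  68.]]
t 1.1 local TCP mm [-254.  -396.6  190.2] rpy [-1.7966e+02  3.0000e-02  2.5200e+00] F [-0.  -1.1  0.2] grip 0.0
togo tool cm [ 19.   -39.85   0.24] turn -0.58
```

```bash
sed -i 's/^HP=.*/HP=(.5108,.0305,np.radians(3.3))/' h.py; python3 h.py -60 0 190
```

```text
t 1.1 local TCP mm [-255.6 -394.9  190.2] rpy [-1.7966e+02  3.0000e-02  2.5200e+00] F [-0.  -1.1  0.2] grip 0.0
togo tool cm [ 19.02 -39.75   0.24] turn -0.78
```

Request:
play_rows(series=[[2.1,-4.4,0,0,255],[2.1,-4.4,0,0,255],[2.1,-4.4,0,0,255],[2.1,-4.4,0,0,255],[2.1,-4.4,0,0,255],[2.1,-4.4,0,0,255],[2.1,-4.4,0,0,255],[2.1,-4.4,0,0,255]])

```text
time: 1.9
tcp_pos: [0.4318, -0.0149, 0.1925]
orientation: [-179.8, -0.2, 2.0]
ft_force: [2.0, -1.0, 0.2]
grip_width: 0.0
```

```bash
python3 h.py -60 0 100
```

```text
t 1.9 local TCP mm [-81.5 -40.8 192.5] rpy [-1.7981e+02 -1.6000e-01  2.0200e+00] F [ 2.  -1.   0.2] grip 0.0
togo tool cm [ 2.03 -4.09  9.27] turn -1.28
```

Request:
play_rows(series=[[1.0,-2.0,0,-1.2,255],[1.0,-2.0,0,0,255],[0,0,4,0,255],[0,0,4,0,255],[0,0,1.2,0,255],[0,0,0,0,255]])

```text
time: 2.5
tcp_pos: [0.4533, 0.0333, 0.099]
orientation: [-179.8, -0.3, 3.7]
ft_force: [0.8, -1.1, 0.6]
grip_width: 0.001
```

```bash
python3 h.py -60 0 63; python3 - <<'E'
from h import *
C=cams()
a=cv2.resize(C["side"]["img"][160:250,250:380],None,fx=5,fy=5,interpolation=cv2.INTER_CUBIC)
cv2.imwrite("pics/s1.png",a[:,:,::-1])
E
```

```text
t 2.5 local TCP mm [-57.3   6.1  99. ] rpy [-179.79   -0.26    3.75] F [ 0.8 -1.1  0.6] grip 0.001
togo tool cm [-0.29  0.62  3.6 ] turn 0.45
```

View pics/s1.png

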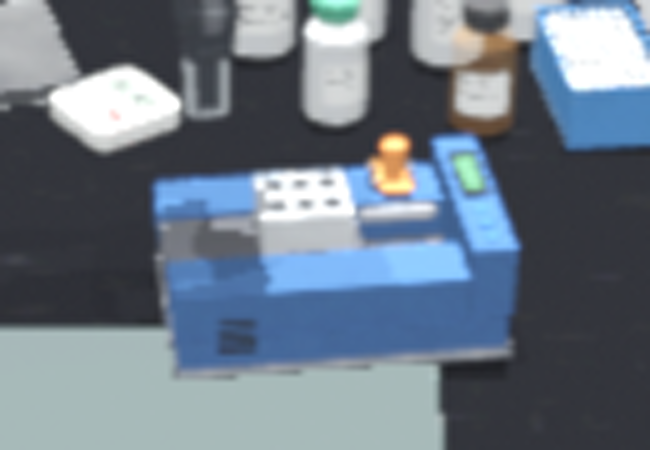

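```bash
python3 - <<'E'
from h import *
C=cams()
s=state()
for n in C: print(n,proj(C[n],[s["tcp_pos"]]), proj(C[n],w(HP,[(-60,0,60),(-60,0,100)])))
cv2.imwrite("pics/s2.png",C["side"]["img"][:,:,::-1])
E
```

```text
side [[291.17474032 192.17817658]] [[290.19186722 206.15543978]
 [289.9459015  193.92131334]]
top [[311.4256854  232.08960884]] [[314.51516143 235.40627376]
 [313.77336916 233.53873622]]
```

View pics/s2.png

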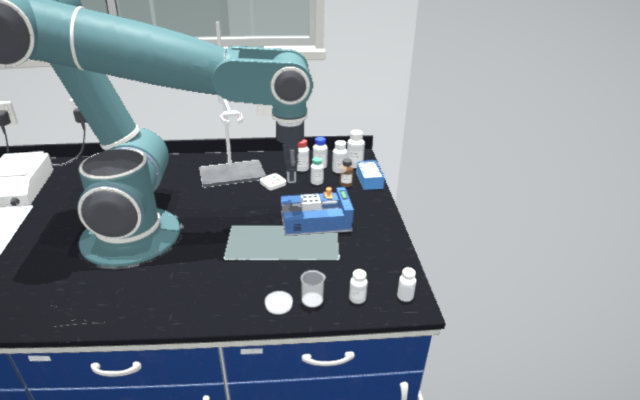

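```bash
python3 - <<'E'
from h import *
C=cams();s=state();print(s["time"],s["tcp_pos"])
a=C["side"]["img"][140:205,265:325].astype(float)
a=np.clip(255*(a/255)**.45,0,255).astype(np.uint8)
cv2.imwrite("pics/s3.png",cv2.resize(a,None,fx=9,fy=9,interpolation=cv2.INTER_CUBIC)[:,:,::-1])
a=C["top"]["img"][165:260,270:360]
cv2.imwrite("pics/t3.png",cv2.resize(a,None,fx=6,fy=6,interpolation=cv2.INTER_CUBIC)[:,:,::-1])
E
```

```text
2.8 [0.45446242 0.03332019 0.10148776]
```

View pics/s3.png

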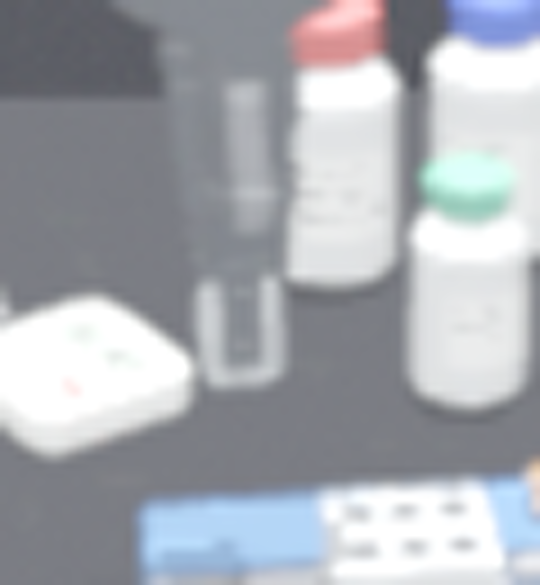

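View pics/t3.png

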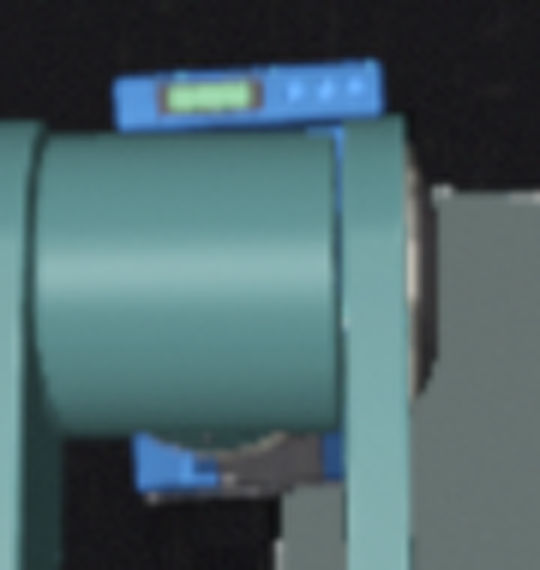

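```bash
python3 - <<'E'
from h import *
C=cams();c=C["side"]
print(proj(c,[[.16355,-.65465,.19327],[.16355,-.65465,.2],[.16355,-.65465,.25]]))
for k in range(4):
    s=state();print(s["time"],s["tcp_pos"].round(4),s["joint_positions"].round(3),s["orientation"].round(2))
    imaging.read_camera("side")
p=s["tcp_pos"]
for d in([0,0,0],[0,0,.03],[0,.045,0],[0,.03,.01]): print(d,proj(c,[p+d]))
a=cv2.imread("pics/side0.png")[300:400,40:130]
cv2.imwrite("pics/s0g.png",cv2.resize(a,None,fx=6,fy=6))
E
```

```text
[[105.36206522 387.27052123]
 [104.19300484 384.3300844 ]
 [ 95.13423395 361.31511014]]
2.9 [0.4542 0.0334 0.1009] [  0.832 -20.01  115.617   0.226  83.941  87.07 ] [-179.8    -0.46    3.74]
2.95 [0.4541 0.0334 0.1007] [  0.839 -20.006 115.638   0.223  83.935  87.069] [-179.8    -0.44    3.75]
3.0 [0.454  0.0335 0.1005] [  0.843 -19.996 115.651   0.224  83.929  87.069] [-179.8    -0.43    3.75]
3.05 [0.4539 0.0335 0.1003] [  0.845 -19.99  115.661   0.225  83.928  87.07 ] [-179.8    -0.41    3.75]
[0, 0, 0] [[290.95055115 192.6069171 ]]
[0, 0, 0.03] [[290.77658426 183.19181698]]
[0, 0.045, 0] [[290.38782808 184.61070909]]
[0, 0.03, 0.01] [[290.51388933 184.15058331]]
```

View pics/s0g.png

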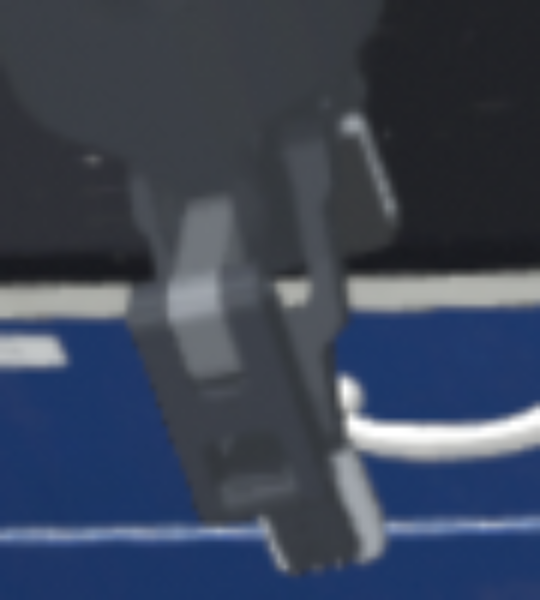

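```bash
python3 - <<'E'
from h import *
C=cams();c=C["side"]
R=Ro.from_euler("xyz",[-179.93,0,14.03],degrees=True)
p=np.array([.16355,-.65465,.19327])
for z in(0,-.013,-.03,-.043):
  print(z,((proj(c,[p+R.apply([a,b,z]) for b in(.0425,.057,-.0425) for a in(-.011,.011)])-[40,300])*6).round(0).tolist())
E
```

```text
0 [[339.0, 684.0], [438.0, 662.0], [338.0, 739.0], [438.0, 716.0], [351.0, 397.0], [441.0, 378.0]]
-0.013 [[324.0, 650.0], [424.0, 628.0], [322.0, 705.0], [424.0, 682.0], [337.0, 363.0], [429.0, 343.0]]
-0.03 [[304.0, 605.0], [406.0, 582.0], [301.0, 659.0], [405.0, 636.0], [320.0, 317.0], [412.0, 297.0]]
-0.043 [[288.0, 569.0], [391.0, 546.0], [285.0, 624.0], [390.0, 600.0], [306.0, 281.0], [399.0, 261.0]]
```

```bash
cat >> fit.py <<'E'
print("free z")
for nm,D in(("heater",H),("block",B)):
    f=lambda q:np.concatenate([(proj(C[n],w(q[:3],D[n][0])+[0,0,q[3]])-D[n][1]).ravel() for n in ("top","side")])
    r=least_squares(f,[.5,0,0,0]); print(nm,np.round(r.x[[0,1,3]]*1000,1),np.degrees(r.x[2]).round(2),np.round(r.fun.reshape(-1,2),1).tolist())
E
python3 fit.py | sed -n '/free/,$p'; python3 h.py -60 0 65
```

```text
free z
heater [511.2  31.4  -2.6] 3.31 [[0.1, -0.3], [0.1, -0.3], [0.1, -1.8], [-0.0, -0.6], [-0.2, -0.6], [-0.1, -0.5], [-0.5, -0.0], [-0.5, 0.5], [-0.7, -0.2], [-1.1, 0.4], [-0.3, 0.1], [-0.9, 0.2]]
block [506.3  30.8  -1.5] 2.6 [[0.3, 0.2], [-0.1, 0.2], [-0.2, -0.9], [0.1, -1.0], [-0.7, 0.9], [-1.1, -0.7], [0.3, -0.5], [-0.1, 0.6]]
t 3.3 local TCP mm [-56.7   6.3 100. ] rpy [-179.8    -0.39    3.75] F [-0.3 -0.4 -0.2] grip -0.001
togo tool cm [-0.36  0.64  3.5 ] turn 0.45
```

The side view shows the fingertip at (291.7,182.8). The reported TCP projects to (291,192.5), about 30 mm lower. The heater and block fits agree between both cameras, so I'll descend carefully and check by picture and touch.

Request:
play_rows(series=[[-0.4,0.6,1.0,0.4,255],[0,0,1.0,0,255],[0,0,0.7,0,255],[0,0,0,0,255]])

```text
time: 3.7
tcp_pos: [0.4495, 0.0267, 0.0697]
orientation: [-179.8, -0.3, 3.3]
ft_force: [-0.5, -0.5, 0.2]
grip_width: -0.001
```

```bash
python3 h.py -60 0 65; cat > look.py <<'E'
from h import *
import sys
n,x0,x1,y0,y1,f,out=sys.argv[1],*map(int,sys.argv[2:7]),sys.argv[7]
c=imaging.read_camera(n); s=state()
print(s["tcp_pos"].round(4),proj(c,[s["tcp_pos"]]).round(1))
a=c["img"][y0:y1,x0:x1].astype(float); a=np.clip(255*(a/255)**.6,0,255).astype(np.uint8)
cv2.imwrite(out,cv2.resize(a,None,fx=f,fy=f,interpolation=cv2.INTER_CUBIC)[:,:,::-1])
E
python3 look.py side 265 360 165 235 8 pics/s4.png
```

```text
t 3.7 local TCP mm [-61.4  -0.3  69.7] rpy [-179.79   -0.32    3.31] F [-0.5 -0.5  0.2] grip -0.001
togo tool cm [ 0.14 -0.03  0.47] turn 0.01
[0.4497 0.0267 0.0703] [[289.7 203.1]]
```

View pics/s4.png

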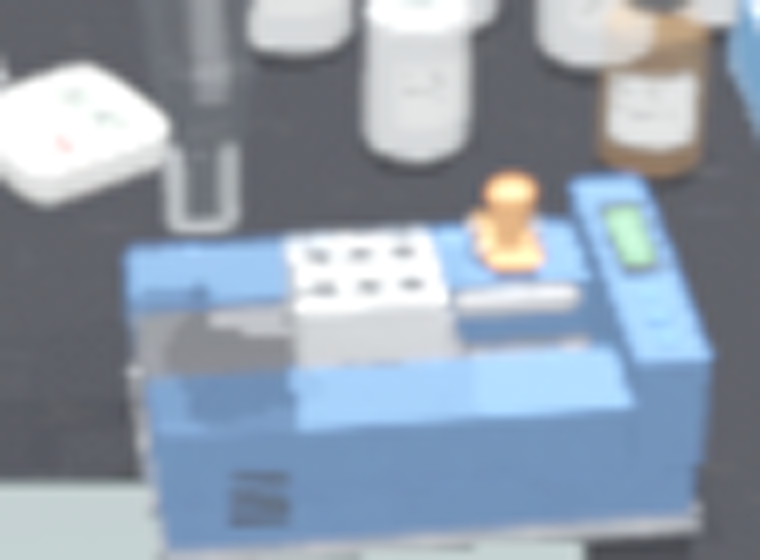

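Request:
play_rows(series=[[0,0,0.5,0,255],[0,0,0.2,0,255],[0,0,0.2,0,255]])

```text
time: 4.05
tcp_pos: [0.4502, 0.0268, 0.0612]
orientation: [-179.8, -0.4, 3.3]
ft_force: [0.3, 0.6, -0.5]
grip_width: -0.003
```

Request:
play_rows(series=[[0,0,0.2,0,255],[0,0,0.2,0,255]])

```text
time: 4.25
tcp_pos: [0.4504, 0.0269, 0.057]
orientation: [-179.8, -0.4, 3.3]
ft_force: [-0.5, -0.4, 0.5]
grip_width: 0.001
```

Request:
play_rows(series=[[0,0,0.2,0,255],[0,0,0.2,0,255]])

```text
time: 4.45
tcp_pos: [0.4504, 0.027, 0.0528]
orientation: [-179.8, -0.4, 3.3]
ft_force: [0.7, -0.8, -0.7]
grip_width: 0.001
```

There's no contact at a reported 0.053, which is below the groove floor. That confirms the reported z is too low, so I'll keep going down to find the floor.

Request:
play_rows(series=[[0,0,0.5,0,255],[0,0,0.5,0,255],[0,0,0,0,255]])

```text
time: 4.75
tcp_pos: [0.4504, 0.027, 0.0416]
orientation: [-179.8, -0.4, 3.3]
ft_force: [0.1, -0.3, 0.9]
grip_width: -0.002
```

```bash
python3 look.py side 265 360 165 235 8 pics/s5.png
```

```text
[0.4505 0.027  0.0419] [[290.2 211.6]]
```

View pics/s5.png

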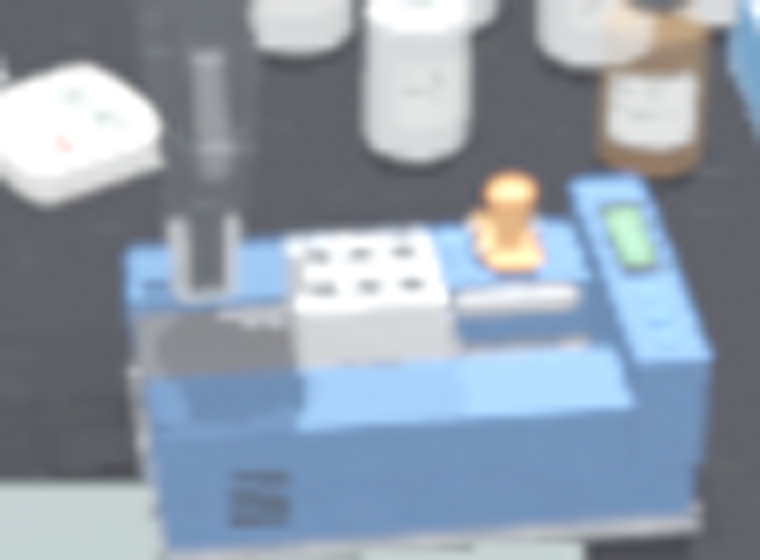

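Request:
play_rows(series=[[0,0,0.3,0,255],[0,0,0.3,0,255],[0,0,0.2,0,255]])

```text
time: 5.1
tcp_pos: [0.4509, 0.0271, 0.0338]
orientation: [-179.8, -0.5, 3.3]
ft_force: [-0.2, 0.7, 0.2]
grip_width: -0.002
```

Request:
play_rows(series=[[0,0,0.2,0,255],[0,0,0.15,0,255]])

```text
time: 5.3
tcp_pos: [0.4508, 0.0271, 0.0298]
orientation: [-179.8, -0.5, 3.3]
ft_force: [0.7, 0.3, 0.5]
grip_width: 0.0
```

Request:
play_rows(series=[[0,0,0.15,0,255],[0,0,0.1,0,255]])

```text
time: 5.5
tcp_pos: [0.4509, 0.0271, 0.0271]
orientation: [-179.8, -0.5, 3.3]
ft_force: [0.1, 0.7, 0.1]
grip_width: -0.001
```

Request:
play_rows(series=[[0,0,0.1,0,255],[0,0,0.1,0,255]])

```text
time: 5.7
tcp_pos: [0.4509, 0.0271, 0.0249]
orientation: [-179.8, -0.5, 3.3]
ft_force: [0.1, 0.1, 0.4]
grip_width: -0.002
```

```bash
python3 look.py side 265 360 165 235 8 pics/s6.png;python3 h.py -60 0 65
```

```text
[0.4508 0.0271 0.0248] [[290.4 216.6]]
t 5.75 local TCP mm [-60.1   0.   24.8] rpy [-179.8    -0.45    3.33] F [-1.8  0.3  0.3] grip 0.002
togo tool cm [ 0.04 -0.01 -4.02] turn 0.03
```

View pics/s6.png

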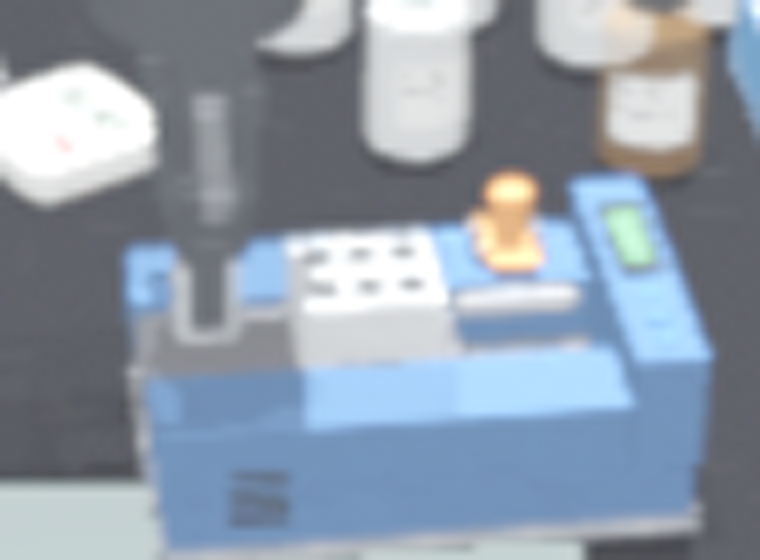

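Request:
play_rows(series=[[0,0,0.1,0,255],[0,0,0.1,0,255]])

```text
time: 5.95
tcp_pos: [0.4509, 0.0271, 0.0228]
orientation: [-179.8, -0.5, 3.3]
ft_force: [-0.8, 0.6, -0.1]
grip_width: -0.002
```

Request:
play_rows(series=[[0,0,0.1,0,255],[0,0,0.1,0,255]])

```text
time: 6.15
tcp_pos: [0.4509, 0.0271, 0.0206]
orientation: [-179.8, -0.5, 3.3]
ft_force: [-0.2, -0.5, 0.6]
grip_width: 0.001
```

Request:
play_rows(series=[[0,0,0.1,0,255]])

```text
time: 6.25
tcp_pos: [0.451, 0.0271, 0.0196]
orientation: [-179.8, -0.5, 3.3]
ft_force: [-0.1, 0.5, 0.3]
grip_width: -0.003
```

Request:
play_rows(series=[[0,0,0.1,0,255]])

```text
time: 6.35
tcp_pos: [0.451, 0.0271, 0.0187]
orientation: [-179.8, -0.5, 3.3]
ft_force: [-7.7, 0.6, 18.8]
grip_width: -0.002
```

```bash
python3 look.py side 265 360 165 235 8 pics/s7.png;python3 h.py -60 0 65
```

```text
[0.451  0.0271 0.0188] [[290.5 218.3]]
t 6.4 local TCP mm [-59.9   0.   18.8] rpy [-179.8    -0.46    3.33] F [-0.4 -0.4  1.8] grip 0.001
togo tool cm [ 0.03 -0.01 -4.62] turn 0.03
```

View pics/s7.png

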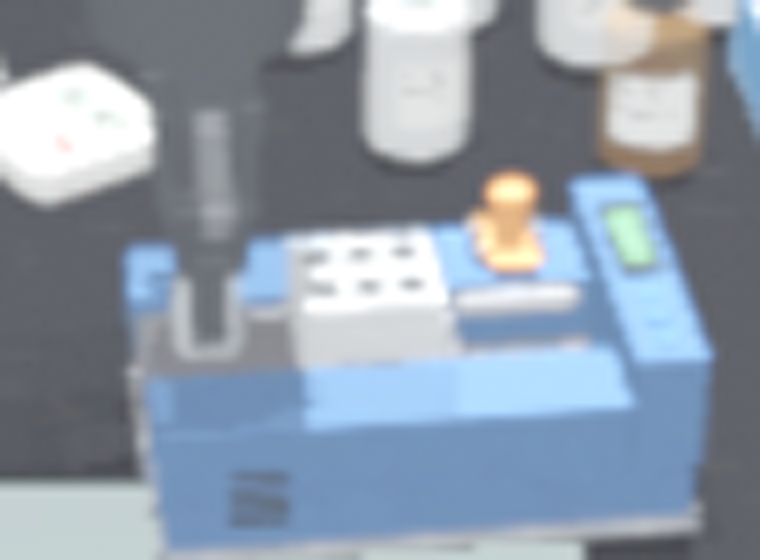

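```bash
sed -i 's/s=state(); R=/s=state(); s["tcp_pos"]=s["tcp_pos"]+[0,0,.0372]; R=/' h.py
```

Request:
play_rows(series=[[0,0,-0.5,0,255],[0.5,0,0,0,255],[0.7,0,0,0,255],[0.7,0,0,0,255],[0.4,0,0,0,255]])

```text
time: 6.9
tcp_pos: [0.4759, 0.0285, 0.0245]
orientation: [-179.8, -0.5, 3.3]
ft_force: [-1.7, 0.6, 1.2]
grip_width: 0.004
```

```bash
python3 h.py 15 0 61
```

```text
t 6.9 local TCP mm [-35.    0.   61.7] rpy [-179.8    -0.5     3.33] F [-1.7  0.6  1.2] grip 0.004
togo tool cm [4.99 0.   0.12] turn 0.03
```

Request:
play_rows(series=[[0.7,0,0,0,255],[0.7,0,0,0,255],[0.7,0,0,0,255],[0.7,0,0,0,255]])

```text
time: 7.3
tcp_pos: [0.5061, 0.0303, 0.0243]
orientation: [-179.8, -0.4, 3.3]
ft_force: [-2.6, -0.2, 0.9]
grip_width: 0.001
```

```bash
python3 h.py 15 0 61; python3 look.py side 265 360 165 235 8 pics/s8.png
```

```text
t 7.3 local TCP mm [-4.7  0.1 61.5] rpy [-179.8    -0.44    3.33] F [-2.6 -0.2  0.9] grip 0.001
togo tool cm [1.97 0.01 0.07] turn 0.03
[0.5069 0.0303 0.0244] [[309.9 215.4]]
```

View pics/s8.png

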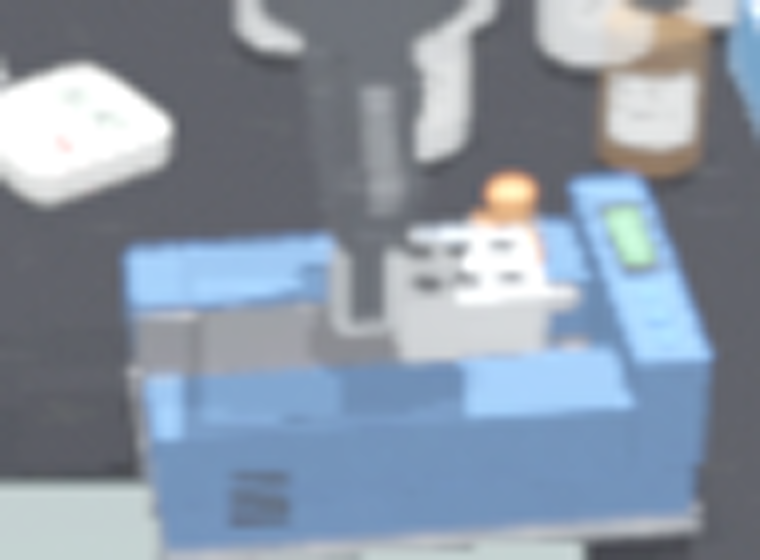

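The block is sliding along straight: its front face is at about (548,330) in the crop and there's 2.6 N of resistance. I'll carry on to the panel.

Request:
play_rows(series=[[0.6,0,0,0,255],[0.5,0,0,0,255],[0.4,0,0,0,255]])

```text
time: 7.65
tcp_pos: [0.523, 0.0313, 0.0242]
orientation: [-179.8, -0.4, 3.3]
ft_force: [0.0, -0.0, 0.1]
grip_width: 0.003
```

```bash
python3 h.py 17 0 61
```

```text
t 7.65 local TCP mm [12.2  0.1 61.4] rpy [-179.8    -0.44    3.33] F [ 0.  -0.   0.1] grip 0.003
togo tool cm [0.48 0.01 0.04] turn 0.03
```

Request:
play_rows(series=[[0.2,0,0,0,255],[0.15,0,0,0,255]])

```text
time: 7.85
tcp_pos: [0.527, 0.0315, 0.0241]
orientation: [-179.8, -0.4, 3.3]
ft_force: [-0.8, -0.6, 0.0]
grip_width: 0.001
```

Request:
play_rows(series=[[0.1,0,0,0,255],[0.1,0,0,0,255]])

```text
time: 8.05
tcp_pos: [0.529, 0.0316, 0.0241]
orientation: [-179.8, -0.4, 3.3]
ft_force: [-0.3, 0.1, -0.2]
grip_width: 0.004
```

Request:
play_rows(series=[[0.1,0,0,0,255],[0.1,0,0,0,255]])

```text
time: 8.25
tcp_pos: [0.5304, 0.0316, 0.0239]
orientation: [-179.8, -0.3, 3.3]
ft_force: [-7.8, -1.6, -1.5]
grip_width: -0.005
```

```bash
python3 h.py 17 0 61; python3 look.py side 265 360 165 235 8 pics/s9.png
```

```text
t 8.25 local TCP mm [19.6  0.  61.1] rpy [-179.81   -0.33    3.33] F [-7.8 -1.6 -1.5] grip -0.005
togo tool cm [-0.26  0.    0.  ] turn 0.03
[0.5303 0.0316 0.0237] [[318.  215.1]]
```

View pics/s9.png

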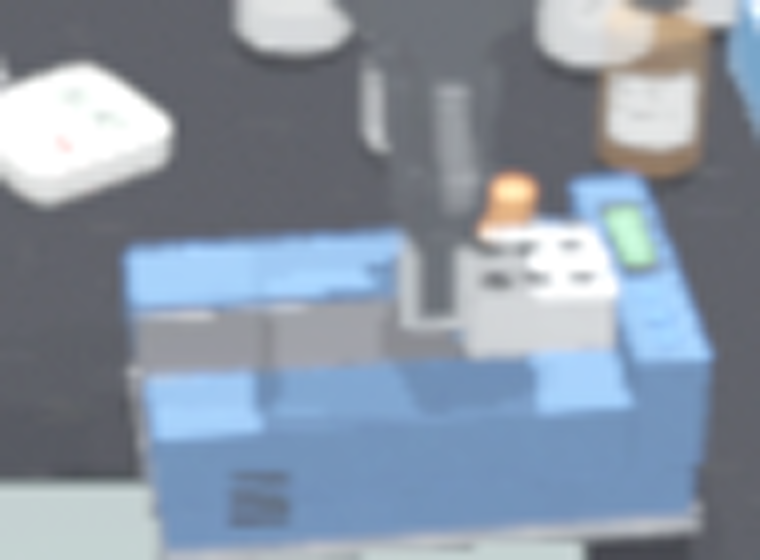

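The block is against the panel with 7.8 N of resistance, its front top edge at about (612,285) in the crop. Next I'll back off, lift and move over its middle.

Request:
play_rows(series=[[-0.6,0,0,0,255],[0,0,-2,0,255],[0,0,-1.7,0,255],[2,0,0,0,255],[1.9,0,0,0,255],[0,0,0,0,255]])

```text
time: 8.9
tcp_pos: [0.5627, 0.0335, 0.0632]
orientation: [-179.8, -0.5, 3.3]
ft_force: [-0.3, -0.1, -0.1]
grip_width: 0.002
```

```bash
python3 h.py 54 0 82; python3 look.py side 265 360 165 235 8 pics/s10.png
```

```text
t 8.9 local TCP mm [ 52.   -0.  100.4] rpy [-179.8    -0.45    3.33] F [-0.3 -0.1 -0.1] grip 0.002
togo tool cm [0.19 0.   1.84] turn 0.03
[0.5618 0.0334 0.063 ] [[329.2 202.8]]
```

View pics/s10.png

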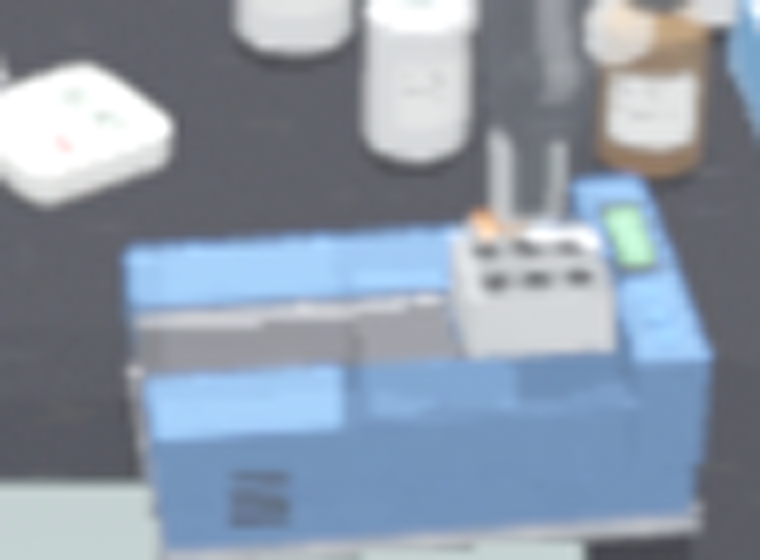

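Request:
play_rows(series=[[0.2,0,0.8,0,255],[0,0,0.6,0,255],[0,0,0,0,255]])

```text
time: 9.25
tcp_pos: [0.5621, 0.0336, 0.0472]
orientation: [-179.8, -0.4, 3.3]
ft_force: [-0.5, 0.1, -0.2]
grip_width: 0.004
```

```bash
python3 h.py 54 0 82
```

```text
t 9.25 local TCP mm [51.4  0.1 84.4] rpy [-179.79   -0.36    3.33] F [-0.5  0.1 -0.2] grip 0.004
togo tool cm [0.26 0.01 0.24] turn 0.03
```

Request:
play_rows(series=[[0.25,0,0,0,255],[0,0,0.1,0,255],[0,0,0.1,0,255]])

```text
time: 9.55
tcp_pos: [0.5642, 0.0337, 0.0449]
orientation: [-179.8, -0.3, 3.3]
ft_force: [0.4, 0.6, 0.5]
grip_width: 0.004
```

Request:
play_rows(series=[[0,0,0.1,0,255],[0,0,0.1,0,255]])

```text
time: 9.75
tcp_pos: [0.5643, 0.0337, 0.0432]
orientation: [-179.8, -0.4, 3.3]
ft_force: [-1.6, -0.1, 8.0]
grip_width: 0.002
```

Request:
play_rows(series=[[0,0,0.15,0,255],[0,0,0.15,0,255]])

```text
time: 9.95
tcp_pos: [0.565, 0.0335, 0.0418]
orientation: [-179.8, -0.5, 3.3]
ft_force: [-6.0, -3.2, 10.2]
grip_width: 0.002
```

```bash
python3 h.py 54 0 60
```

```text
t 9.95 local TCP mm [54.3 -0.1 79. ] rpy [-179.83   -0.47    3.33] F [-6.  -3.2 10.2] grip 0.002
togo tool cm [-0.04 -0.01  1.9 ] turn 0.03
```

Request:
play_rows(series=[[-0.05,0,0.2,0,255],[0,0,0.2,0,255]])

```text
time: 10.15
tcp_pos: [0.5652, 0.0324, 0.0401]
orientation: [-180.0, -0.6, 3.3]
ft_force: [-9.6, -3.3, 13.5]
grip_width: -0.002
```

Request:
play_rows(series=[[0,0,0.25,0,255],[0,0,0.25,0,255]])

```text
time: 10.35
tcp_pos: [0.5653, 0.0319, 0.0368]
orientation: [180.0, -0.6, 3.3]
ft_force: [-1.0, -0.1, 2.8]
grip_width: -0.001
```

```bash
python3 h.py 54 0 60; python3 look.py side 265 360 165 235 8 pics/s11.png
```

```text
t 10.35 local TCP mm [54.4 -1.8 74. ] rpy [180.    -0.58   3.32] F [-1.  -0.1  2.8] grip -0.001
togo tool cm [-0.06 -0.18  1.4 ] turn 0.02
[0.5652 0.0319 0.0363] [[330.2 210.9]]
```

View pics/s11.png

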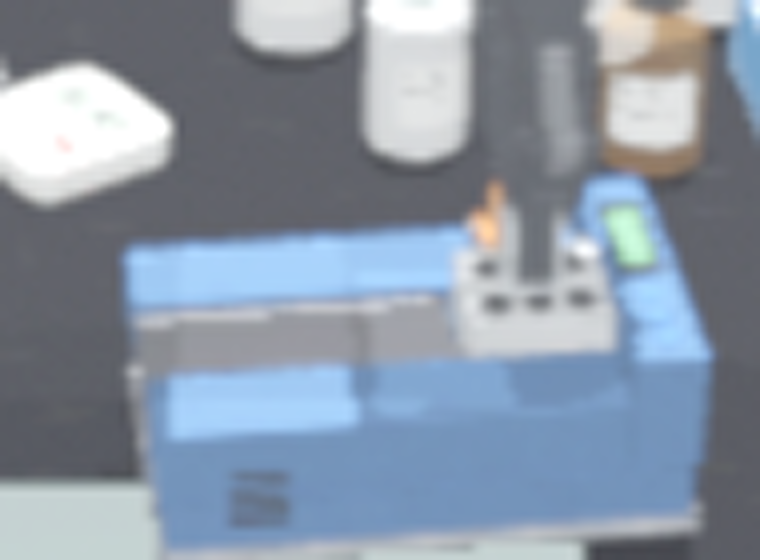

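Request:
play_rows(series=[[0,-0.05,0.25,0,255],[0,0,0.25,0,255]])

```text
time: 10.6
tcp_pos: [0.5653, 0.0326, 0.0317]
orientation: [-180.0, -0.6, 3.3]
ft_force: [-2.9, 0.7, 3.5]
grip_width: -0.003
```

Request:
play_rows(series=[[0,0,0.25,0,255],[0,0,0.25,0,255]])

```text
time: 10.8
tcp_pos: [0.5653, 0.0328, 0.0263]
orientation: [-180.0, -0.6, 3.3]
ft_force: [-1.6, 0.4, 4.7]
grip_width: 0.001
```

```bash
python3 h.py 54 0 60; python3 look.py side 265 360 165 235 8 pics/s12.png
```

```text
t 10.8 local TCP mm [54.5 -0.9 63.5] rpy [-179.98   -0.59    3.33] F [-1.6  0.4  4.7] grip 0.001
togo tool cm [-0.06 -0.09  0.35] turn 0.03
[0.5652 0.0327 0.0258] [[330.1 213.8]]
```

View pics/s12.png

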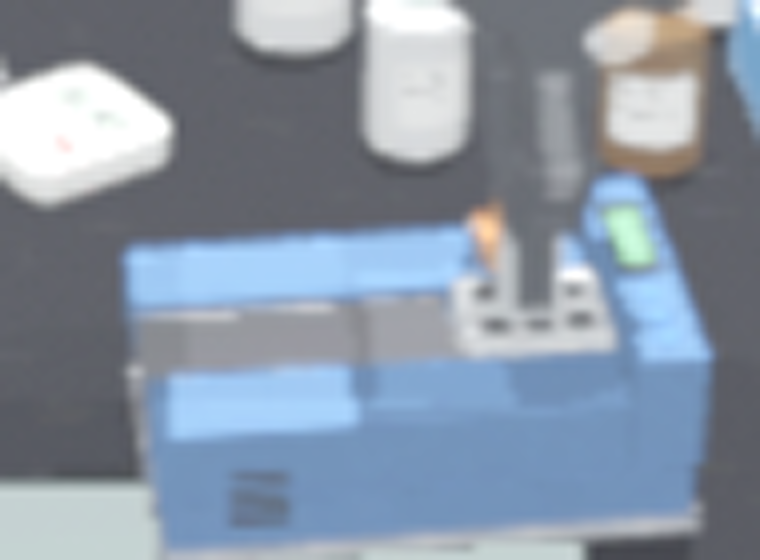

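Request:
play_rows(series=[[0,0,0.15,0,255],[0,0,0.15,0,255]])

```text
time: 11.05
tcp_pos: [0.5653, 0.0328, 0.0226]
orientation: [-180.0, -0.6, 3.3]
ft_force: [-6.3, 2.2, 23.5]
grip_width: 0.001
```

Request:
play_rows(series=[[0,0,0.1,0,255]])

```text
time: 11.15
tcp_pos: [0.5654, 0.0328, 0.0226]
orientation: [-180.0, -0.6, 3.3]
ft_force: [-15.1, 0.1, 27.9]
grip_width: 0.002
```

Request:
play_rows(series=[[0,0,0.1,0,255]])

```text
time: 11.25
tcp_pos: [0.5654, 0.0329, 0.0227]
orientation: [-180.0, -0.6, 3.3]
ft_force: [-11.8, 0.3, 18.0]
grip_width: -0.004
```

It seated with a firm stop at a reported 0.0226, which is 59.8 mm true with the offset. I'll lift and check.

Request:
play_rows(series=[[0,0,-1,0,255],[0,0,-3,0,255],[0,-3,0,0,255],[0,-4,0,0,255],[0,-1,0,0,255],[0,0,0,0,255]])

```text
time: 11.85
tcp_pos: [0.5611, 0.1141, 0.0653]
orientation: [-180.0, -0.7, 3.2]
ft_force: [0.6, -0.3, -0.1]
grip_width: 0.006
```

```bash
python3 h.py 53 80 70; python3 look.py side 265 360 165 235 8 pics/s13.png
```

```text
t 11.85 local TCP mm [ 55.1  80.6 102.5] rpy [-180.     -0.71    3.22] F [ 0.6 -0.3 -0.1] grip 0.006
togo tool cm [-0.25  0.06  3.25] turn -0.08
[0.5612 0.1136 0.0652] [[326.2 188. ]]
```

View pics/s13.png

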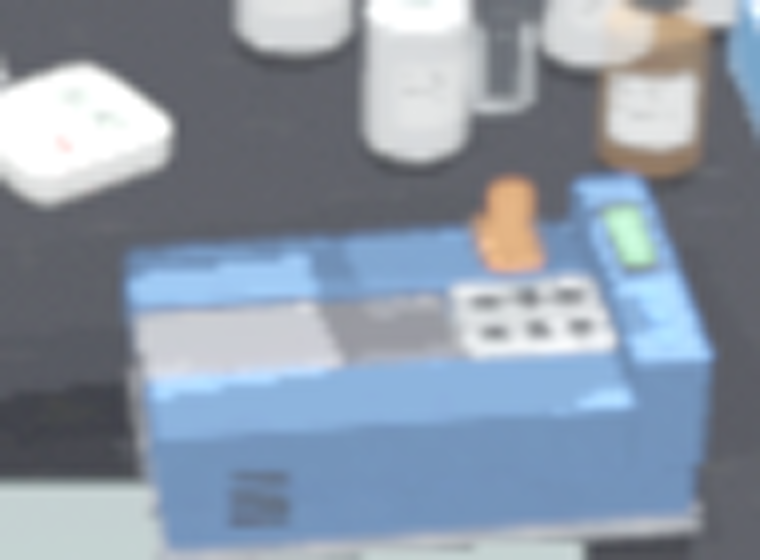

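The block is flush: its top face spans (455–612, 280–355) in the crop, level with the heater top. Now the latch.

Request:
play_rows(series=[[-0.2,0,1.5,0,255],[0,0,1.5,0,255],[0,0,0,0,255],[0,0.5,0,0,255]])

```text
time: 12.3
tcp_pos: [0.5592, 0.1055, 0.031]
orientation: [180.0, -0.6, 3.1]
ft_force: [-0.0, -0.2, 1.4]
grip_width: -0.001
```

```bash
python3 h.py 53 52 72; python3 look.py side 265 360 165 235 8 pics/s14.png
```

```text
t 12.3 local TCP mm [52.6 72.1 68.2] rpy [179.96  -0.59   3.08] F [-0.  -0.2  1.4] grip -0.001
togo tool cm [ 0.05  2.01 -0.38] turn -0.22
[0.5591 0.1046 0.0309] [[325.6 199.4]]
```

View pics/s14.png

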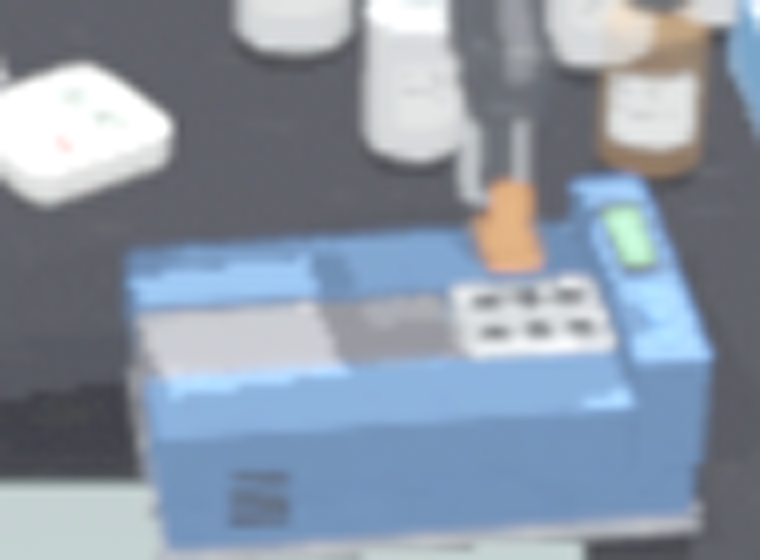

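Request:
play_rows(series=[[0.3,0,-0.45,0,255],[0,0.4,0,0,255],[0,0.3,0,0,255]])

```text
time: 12.65
tcp_pos: [0.5633, 0.0967, 0.0367]
orientation: [179.9, -0.6, 3.0]
ft_force: [-0.0, 2.3, -0.3]
grip_width: -0.001
```

```bash
python3 h.py 54 50 73
```

```text
t 12.65 local TCP mm [56.2 63.1 73.9] rpy [179.94  -0.63   3.03] F [-0.   2.3 -0.3] grip -0.001
togo tool cm [-0.22  1.31  0.08] turn -0.27
```

Request:
play_rows(series=[[0,0.3,0,0,255],[0,0.3,0,0,255]])

```text
time: 12.85
tcp_pos: [0.5638, 0.0903, 0.037]
orientation: [180.0, -0.7, 3.0]
ft_force: [0.2, 1.4, -1.5]
grip_width: -0.001
```

Request:
play_rows(series=[[0,0.2,0,0,255],[0,0.2,0,0,255]])

```text
time: 13.05
tcp_pos: [0.564, 0.0859, 0.0371]
orientation: [180.0, -0.7, 3.0]
ft_force: [0.4, 1.9, -2.0]
grip_width: -0.002
```

```bash
python3 h.py 54 50 73; python3 look.py side 265 360 165 235 8 pics/s15.png
```

```text
t 13.05 local TCP mm [56.3 52.3 74.3] rpy [179.97  -0.67   3.02] F [ 0.4  1.9 -2. ] grip -0.002
togo tool cm [-0.23  0.23  0.12] turn -0.28
[0.564  0.0857 0.0371] [[327.9 200.9]]
```

View pics/s15.png

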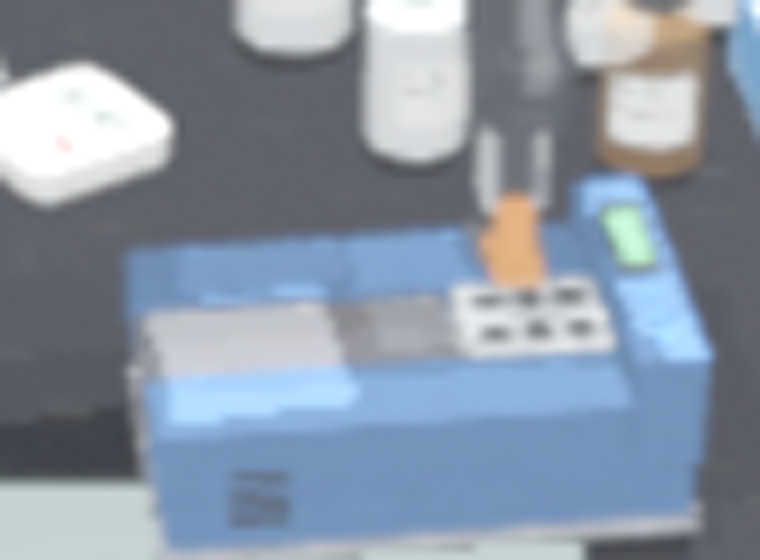

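The knob is moving and its tongue is reaching the block edge, with its tip now at about (520,285) in the crop. I'll continue to the end stop.

Request:
play_rows(series=[[0,0.2,0,0,255],[0,0.2,0,0,255]])

```text
time: 13.3
tcp_pos: [0.5642, 0.0828, 0.037]
orientation: [-179.9, -0.7, 3.0]
ft_force: [-0.5, 17.2, -0.3]
grip_width: -0.001
```

Request:
play_rows(series=[[0,0.15,0,0,255],[0,0.15,0,0,255]])

```text
time: 13.5
tcp_pos: [0.5642, 0.083, 0.0371]
orientation: [-179.5, -0.7, 3.1]
ft_force: [-0.9, 16.7, -0.9]
grip_width: 0.002
```

Request:
play_rows(series=[[0,0.1,0,0,255],[0,0.1,0,0,255]])

```text
time: 13.7
tcp_pos: [0.5641, 0.0839, 0.0372]
orientation: [-179.2, -0.7, 3.1]
ft_force: [0.3, 11.2, -0.6]
grip_width: 0.002
```

Request:
play_rows(series=[[0,0.1,0,0,255],[0,0.1,0,0,255]])

```text
time: 13.9
tcp_pos: [0.5641, 0.0842, 0.0373]
orientation: [-179.0, -0.7, 3.2]
ft_force: [-0.5, 11.2, -0.6]
grip_width: -0.003
```

```bash
python3 h.py 54 50 73; python3 look.py side 265 360 165 235 8 pics/s16.png
```

```text
t 13.9 local TCP mm [56.3 50.5 74.5] rpy [-178.98   -0.72    3.19] F [-0.5 11.2 -0.6] grip -0.003
togo tool cm [-0.23  0.06  0.14] turn -0.11
[0.5641 0.0842 0.0373] [[328.  201.1]]
```

View pics/s16.png

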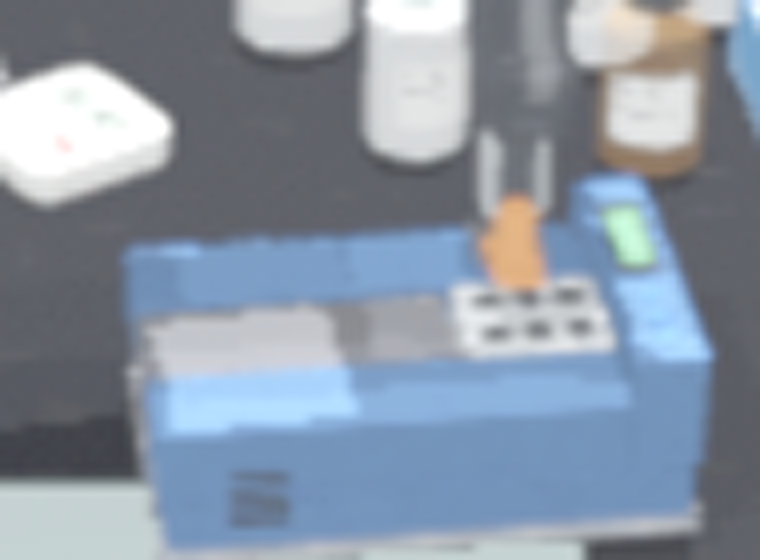

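Request:
play_rows(series=[[0,-1.2,0,0,255],[0,-1,-2,0,255],[0,0,-4,0,255],[-4,0,-2,0,255],[-5,0,0,0,255],[-5,0,0,0,255],[-5,0,0,0,255],[-3,0,0,0,255]])

```text
time: 14.75
tcp_pos: [0.3385, 0.0951, 0.1171]
orientation: [-179.1, -0.6, 3.2]
ft_force: [-0.4, -1.4, 1.3]
grip_width: 0.003
```

```bash
python3 h.py 54 50 73; python3 look.py side 265 360 165 235 8 pics/s17.png; python3 look.py top 270 360 165 260 6 pics/t17.png; python3 - <<'E'
from h import *
C=cams()
for y in(30,32,34):
  for n,f,o in(("top",6,(270,165)),("side",8,(265,165))):
    print(y,n,((proj(C[n],w(HP,[(53,y,87),(53,y-16,66),(44,y-16,66),(62,y-16,66)]))-o+.5)*f-.5).round(0).tolist())
E
```

```text
t 14.75 local TCP mm [-168.3   74.4  154.3] rpy [-179.12   -0.6     3.15] F [-0.4 -1.4  1.3] grip 0.003
togo tool cm [22.15  2.51  8.33] turn -0.15
[0.3363 0.095  0.1176] [[248.9 177.7]]
[0.3387 0.0952 0.118 ] [[286.7 275.7]]
30 top [[189.0, 176.0], [227.0, 184.0], [228.0, 203.0], [226.0, 165.0]]
30 side [[511.0, 205.0], [516.0, 278.0], [492.0, 279.0], [541.0, 276.0]]
32 top [[185.0, 176.0], [223.0, 184.0], [224.0, 203.0], [222.0, 165.0]]
32 side [[510.0, 202.0], [516.0, 275.0], [491.0, 276.0], [540.0, 273.0]]
34 top [[180.0, 177.0], [218.0, 185.0], [219.0, 203.0], [217.0, 166.0]]
34 side [[509.0, 199.0], [515.0, 272.0], [490.0, 273.0], [539.0, 270.0]]
```

View pics/s17.png

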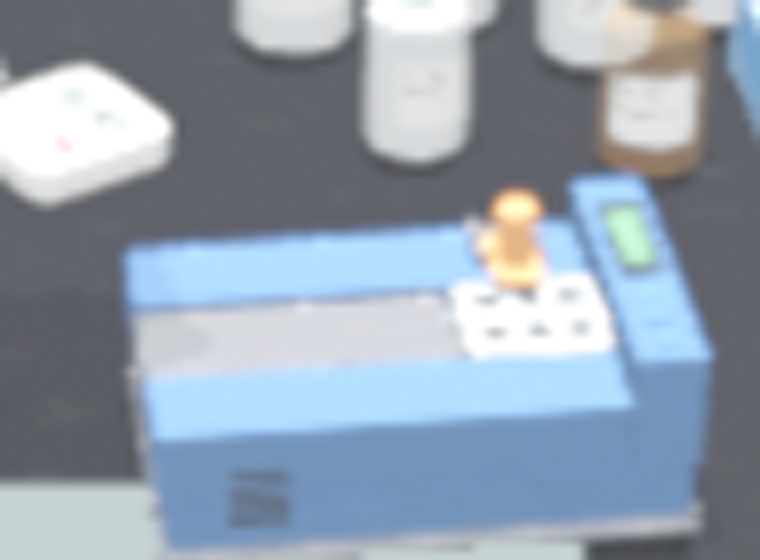

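View pics/t17.png

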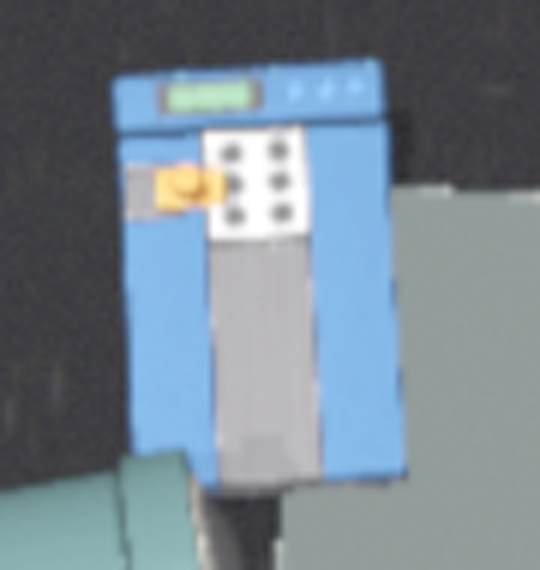

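In the top crop the tongue end is at x≈226, where fully locked predicts 227. The knob top is at about 188, predicted 189. The block sits flush. A last check of the bystanders before handing in.

```bash
python3 - <<'E'
from h import *
from workcell import env
C=cams()
for n,b in(("top",(125,270,400,460)),("side",(255,315,260,420))):
    a=cv2.imread(f"pics/{n}0.png")[:,:,::-1]; d=cv2.absdiff(np.ascontiguousarray(a),np.ascontiguousarray(C[n]["img"]))
    y0,y1,x0,x1=b; print(n,d[y0:y1,x0:x1].mean().round(2),d[y0:y1,x0:x1].max())
cv2.imwrite("pics/end.png",C["side"]["img"][:,:,::-1])
d=C["top"]["img"];cv2.imwrite("pics/endt.png",d[:,:,::-1])
E
```

```text
top 1.01 7
side 0.37 3
```

View pics/endt.png

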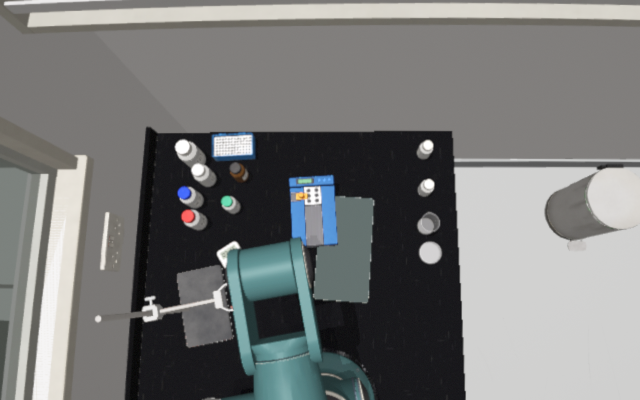

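```bash
python3 - <<'E'
from workcell import state, env
s=state();print(s["time"],s["ft_force"].round(1))
print(env.job_done())
E
```

```text
15.05 [-0.6 -0.5 -0.2]
the job is handed in; nothing more can be done
None
```

The insert block is seated flush over the well and the latch is fully locked. I handed the job in at 15 s with the arm clear of everything. With the fingers shut, I pushed the block along the groove to the panel, pressed its middle down, then pushed the knob across.

**Last checks**
- **Block:** it stopped firmly at about 59.8 mm above the bench (60 mm is flush) under roughly 20–28 N. It looks flush in both cameras.
- **Latch:** it met the end stop at about 17 N. In the top picture the tongue end and knob are within 1 px of where fully locked predicts; the side view agrees within about 1 px.
- **Bystanders:** the two bottles, beaker and dish match the first pictures. The timer was partly hidden by the arm in the last top view, but the side views show it unmoved.

**Disagreements**
- **TCP height:** the reported height was about 37 mm too low. Pictures suggested about 30 mm; touching the groove floor gave 37 mm, which I used from then on.
- **Camera fits:** each camera alone placed the heater about 4 mm apart from the other. The combined fit matched the contacts to about 1 mm.

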